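# Rack a bare drawer front on the finishing turntable and present it for its coat

## Task

Stand the bare wooden drawer front upright on its long lower edge, centred in the empty slot of the finishing turntable, let go of it, and turn the turntable by its hand grip until that bare front looks out over the yellow index mark at the front of the foot, ready for its coat. Finish still gripping the hand grip, holding the turntable still there and no longer touching the bare front. The blue fronts are wet, so nothing may touch them, and the other things on the bench stay where they are.

Things in the scene. Friction and masses are not known exactly. Their poses are not given: they have to be found in the camera images.
- stand: Fixed steel foot of the finishing turntable; origin on the bench, on the vertical turning axis. Its -x axis points to the yellow index mark: a pointer on a bracket of the foot, 140 to 166 mm from the axis, just outside the disc, 51 mm high. The mark never turns with the disc and lies on the robot's side (within 15 degrees).
- carousel (a joint): Angle of the disc about the stand's axis, rad, anticlockwise from above, no stops; 0 or a full turn = empty slot exactly at the index mark; starts at 0.75 to 1.65. Plywood disc, radius 132 mm, top 50 mm above the bench; four slots a quarter turn apart, each with a white tick at the rim. Bearing friction about 0.04 N m; left alone it stays put.
- slot (a point): Middle of the empty slot's floor: 100 mm from the axis, 54 mm above the bench, turns with the disc. -x points outwards from the axis, y along the slot, z up. Two dark wood rails, 84 mm long, rise about 24 mm above this floor, 17 mm apart, flared at the mouth; ends open.
- drawer_front: Bare light-wood board, 15 thick (x), 110 wide (y), 95 mm tall (z), 0.11 kg, both faces alike; a 26 mm finger hole 12 mm below its centre. Origin: middle of its lower edge face (110 x 15), z to the upper long edge. Starts leaning on the sloping rest, z axis 34 degrees off vertical, leaning away from the rest's open side.
- rest: Fixed grey sloping rest, base 110 x 130 mm; origin on the bench. Open side = its -x. The board's lower edge sits on its ledge and the board's back on a slope 34 degrees off upright, which backs only the lower 46 mm; the upper 49 mm are clear on both faces. From above, take the board along its slope, fingers pointing down it.
- grip: Light-wood hand grip fixed on a post in the middle of the disc: bar 70 long (x), 24 wide (y), 36 mm tall (z), rounded. Origin: on the turning axis, middle of its underside, 176 mm above the bench. Its -x points to the empty slot and turns with the disc. The post below is 18 mm thick.
- grip_center (a point): Point on the turning axis inside the hand grip, 196 mm above the bench; the boards' upper edges are 47 mm lower.
- painted_a: A drawer front of the same size, painted blue and still wet, standing wedged in the disc's slot a quarter turn anticlockwise, seen from above, from the empty slot. Origin at the middle of its lower edge, 100 mm from the axis, upper edge 149 mm above the bench; x is its thickness, z up.
- painted_b: A drawer front of the same size, painted blue and still wet, standing wedged in the disc's slot a half turn from the empty slot. Origin at the middle of its lower edge, 100 mm from the axis, upper edge 149 mm above the bench; x is its thickness, z up.
- painted_c: A drawer front of the same size, painted blue and still wet, standing wedged in the disc's slot a quarter turn clockwise, seen from above, from the empty slot. Origin at the middle of its lower edge, 100 mm from the axis, upper edge 149 mm above the bench; x is its thickness, z up.
- masking_tape: Bystander (sizes in mm): roll of beige masking tape lying flat, 104 mm across, 24 tall; origin at the middle of its underside.
- tin: Bystander (sizes in mm): small food tin with a picture label, 75 mm across, 58 high; origin at the middle of its underside.
- paint_brush: Bystander (sizes in mm): flat paint brush lying, 212 x 52 x 14; origin at the middle of its underside.
- sanding_block: Bystander (sizes in mm): cork sanding block with reddish grit paper, 70 x 45 x 33; origin at the middle of its underside.
- pencil: Bystander (sizes in mm): red flat carpenter's pencil, 170 x 14 x 8; origin at the middle of its underside.
- tape_measure: Bystander (sizes in mm): yellow tape measure, 95 x 36 x 66; origin at the middle of its underside.

How it is judged (in metres and radians):
On the way:
1. the bare drawer front stands upright in the empty slot, let go (x of drawer_front in the frame of slot between -0.005 and 0.005 m and y of drawer_front in the frame of slot between -0.012 and 0.012 m and z of drawer_front in the frame of slot between -0.005 and 0.005 m and angle between drawer_front's own z axis and vertical below 0.1 rad and contact force between the fingers and drawer_front below 0.2 N), for 0.3 s.
At the end, for the whole second after the job is handed in: Bare front in the slot on its lower edge (5 mm across, 12 mm along, 5 mm high, 6 degrees), untouched by the fingers; slot within 10 mm sideways of the line from the axis to the index mark; fingers on the hand grip with over 3 N; disc under 0.05 rad/s (all of step 1 and x of slot in the frame of stand below 0 m and y of slot in the frame of stand between -0.01 and 0.01 m and contact force between the fingers and grip above 3 N and velocity of joint carousel between -0.05 and 0.05 rad/s); the arm keeps its last pose, push and grip.
It fails at once if a wet blue front is touched by the arm, the fingers or the bare front (contact force between any of the arm, the fingers, drawer_front and painted_a above 0.5 N or contact force between any of the arm, the fingers, drawer_front and painted_b above 0.5 N or contact force between any of the arm, the fingers, drawer_front and painted_c above 0.5 N).
It fails at once if a bystander is moved more than 30 mm (distance of any of masking_tape, tin, paint_brush, sanding_block, pencil, tape_measure from where it was at the start of the episode above 0.03 m).
It also fails if it takes over 64 s, if anything falls off the work surface, if the arm or the gripper's body presses on something with over 40 N, if the wrist force passes 120 N, or if a joint passes its speed limit or range.

## Robot

A 6-joint arm with a two-finger parallel gripper is mounted at the origin on a cart in front of the work surface, level with it; the furniture and walls round the work are solid. World frame = base frame: x ahead of the robot, y to its left, z up, the work surface at z = 0. Lengths are in mm, angles in rad, forces in N, time in s.
With the tool pointing down it reaches from about 275 to 1000 mm from the base axis. Payload 8.4 kg.
Tool frame: the origin (TCP) lies at the very end of the fingers, on their centre line; the grasp point (between the pads) lies 19 mm behind it; z points along the fingers, y is the line along which they close (so a half turn about z gives the same grasp; the last joint's range is limited). The gripper opens to 85 mm and grips with 20 to 120 N. Pads are 22 mm wide; open, the fingers measure 114 mm over their backs; the gripper's body (76 mm by 85 mm) begins 54 mm behind the grasp point. The pads swing forward as they close: fully open they stand 13 mm farther back than shut.
Start: joints at [1.141, 0.353, 1.633, -0, 1.155, -0.002], TCP at [259.293, 568.678, 231.281] pointing down, gripper open.
Joint ranges: [-2.63, 2.63], [-0.92, 2.1], [0.06, 2.66], [-1.3, 4.44], [0, 2.69], [-3.02, 3.02]. Speed limits (rad/s): [2.22, 2.22, 2.79, 3.14, 3.14, 3.14].

## Interface

Orientations are given as [roll, pitch, yaw] about the fixed x, y, z axes, in that order (R = Rz(yaw) Ry(pitch) Rx(roll)).
In Python, from rig import sensors, grab_frame, camera_params, order gives the robot as it stands. The module is installed in compiled form; this text tells all that it offers.
- The arm moves only by the tool move_arm, never from a script. Its argument "motion" is a list of rows, each a list of 7 numbers: the turn, a rotation vector about the tool's x, y, z in a scale on which 1.0 is 2 pi rad, then the shift along the tool's x, y, z in normalised numbers (1 is 0.5 m), then the finger opening in m, from 0 to 0.0854. A call has 1 to 8 rows; each row is the pose to reach, as a shift and turn from the pose commanded when the call began, along the tool's axes at that moment; what a row does not reach only later rows make up. A row lasts 1/8 s, in which the tool goes at most 62.5 mm and 10.7 degrees, less where a joint would pass 70% of its speed; a pose out of reach is approached as far as the arm can. Shift and turn numbers lie between -1 and 1, and a call with a number outside is refused. A call with a gripper value outside its range is refused whole. The fingers move at their own pace and stop on an object; "grip_force" is the grip in N (left out, the last holds). Time passes only in rows, so rows that repeat a pose let the fingers close. It gives the time, the measured TCP pose, the force, the opening and the grip force at its end, in the units of the state.
- sensors.sense(): the state, without advancing time (a new reading comes with each control period).
- grab_frame(name): name is "scene" or "top" or "wrist"; returns (picture, depth): 480x640x3 uint8, red, green, blue; 480x640 float32, mm along the optical axis (not along the pixel's ray), 0 where there is no reading.
- camera_params(name): a dict with "camera_matrix" (3x3 intrinsics, pixels), "world_from_camera" (4x4, takes a point from camera to world coordinates). Camera axes: x right, y down, z forward; pixel columns grow to the right and rows downward; lengths in mm; the calibration is good to about 2 mm. A picture is of the moment at which its call begins: read the wrist's pose just before it. camera_params takes no time and is no camera call; for the wrist camera it gives the pose at the moment of the call.
- order.sign_off(): hands the job in; it is judged then, once.
The state is a dict: "clock": time; "qpos": joint angles; "qvel": joint speeds; "joint_efforts": joint torques, N m; "eef_pos": TCP position; "tcp_rot": TCP orientation; "contact_force": force on the tool from outside, world axes, zero at the start; "wrist_torque": the same for the moment, N m; "opening": opening from 0.0 (shut) to 1.0 (fully open); "grasp_force": force on a finger pad.
Only numpy, scipy, OpenCV 4.12 (cv2) and the standard library are available. Lean on these libraries where they do the work, as an engineer would, in place of code of your own. Each camera call takes 0.05 s, during which the arm holds its last target. There are 200 camera calls.

## Working session

There is one attempt and no reset: what is moved stays moved. The work goes in short steps, Python scripts to look and compute and a tool call to move; the robot and the scene stay as the last step left them, time stands still between calls to the robot, and variables do not carry over. Pictures are saved under pics/ and viewed, at most 10 in all, crops included, and the job is handed in when it is done.

Besides the shell and the picture viewer there is one more tool, called after "Request:" as name(argument=value, ...) on one line, values as JSON. move_arm: Moves the arm, as the interface text tells. Its arguments: {"type":"object","properties":{"motion":{"type":"array","items":{"type":"array","items":{"type":"number"}}},"grip_force":{"type":"number"}},"required":["motion"]}

```bash
mkdir -p pics
cat > h.py <<'E'
import numpy as np,cv2
from rig import sensors,grab_frame,camera_params,order
def snap(n,f):
    s=sensors.sense();P=camera_params(n);im,d=grab_frame(n)
    cv2.imwrite('pics/'+f+'.png',im[:,:,::-1]); np.savez('pics/'+f+'.npz',im=im,d=d,K=P['camera_matrix'],T=P['world_from_camera'])
    return im,d,np.array(P['camera_matrix']),np.array(P['world_from_camera'])
def cloud(d,K,T):
    v,u=np.indices(d.shape)
    p=np.stack([(u-K[0,2])/K[0,0]*d,(v-K[1,2])/K[1,1]*d,d],-1)
    return p@T[:3,:3].T+T[:3,3]
def ray(uv,z,K,T):
    r=T[:3,:3]@np.linalg.inv(K)@np.array([*uv,1.]);o=T[:3,3];return o+r*(z-o[2])/r[2]
E
python3 - <<'E'
from h import *
for n in('top','scene'):
    im,d,K,T=snap(n,n+'0');print(n,K.round(1).tolist(),T.round(3).tolist())
s=sensors.sense();print(s)
E
```

```text
top [[435.1, 0.0, 318.5], [0.0, 435.1, 239.8], [0.0, 0.0, 1.0]] [[0.002, -0.997, 0.083, 444.997], [-1.0, -0.002, 0.0, 41.952], [0.0, -0.083, -0.997, 1213.206], [0.0, 0.0, 0.0, 1.0]]
scene [[455.9, 0.0, 330.1], [0.0, 455.9, 233.9], [0.0, 0.0, 1.0]] [[0.908, -0.214, 0.361, 162.093], [-0.419, -0.476, 0.773, -795.135], [0.006, -0.853, -0.522, 693.773], [0.0, 0.0, 0.0, 1.0]]
{'clock': 0.1, 'qpos': array([ 1.14058794e+00,  3.53579261e-01,  1.63408072e+00,  8.32540543e-06,
        1.15516330e+00, -2.41599786e-03]), 'qvel': array([ 0.00153533, -0.00130694, -0.00189024, -0.00130008, -0.00138044,
       -0.00052527]), 'joint_efforts': array([-4.05626270e-04, -6.06355619e+01, -3.42821324e+01, -4.87192324e-05,
        3.92597169e-03,  7.31699902e-05]), 'eef_pos': array([259.11794118, 568.285885  , 230.62754152]), 'tcp_rot': array([-3.14036205e+00, -1.05856102e-05,  2.71379689e+00]), 'contact_force': array([-0.31875074,  0.04989406, -1.03790645]), 'wrist_torque': array([-0.00423355, -0.01616131, -0.00474712]), 'grasp_force': 0.0, 'opening': 1.0021852145246615}
```

View pics/top0.png

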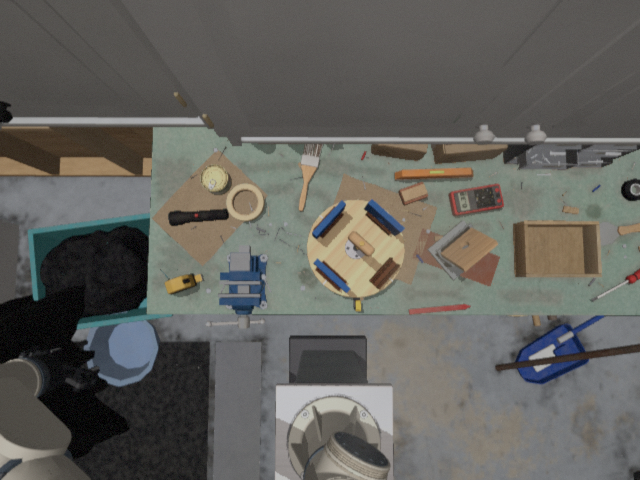

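View pics/scene0.png

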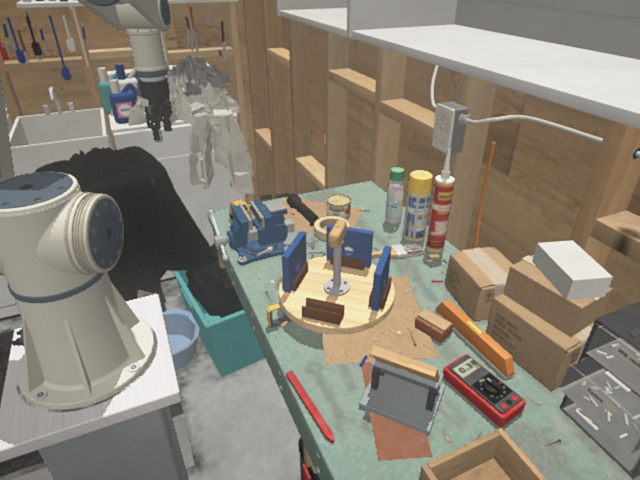

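Top view: turntable at about (356,249), with the empty dark rails at (384,273), the yellow mark at (358,305) and the grip bar at (361,243). The board is on the rest at about (468,248). Scene view: the board's upper edge is near (405,360).

Run:
```python
from h import *
out=[]
for n in('top','scene'):
    f=np.load(f'pics/{n}0.npz');im,d,K,T=[f[k] for k in('im','d','K','T')]
    C=cloud(d,K,T);hsv=cv2.cvtColor(im,cv2.COLOR_RGB2HSV);np.save(f'pics/{n}C.npy',C)
    x0=dict(top=(415,225,505,290),scene=(345,330,460,435))[n]
    a,b,c,e=x0
    crop=cv2.resize(im[b:e,a:c],None,fx=4,fy=4,interpolation=cv2.INTER_CUBIC)[:,:,::-1]
    out.append(crop)
    if n=='top':
        for name,(lo,hi,r) in dict(blue=((105,120,40),(125,255,255),(300,190,410,300)),yel=((20,140,120),(32,255,255),(345,296,372,315)),rail=((0,80,20),(18,255,105),(365,255,402,295))).items():
            m=cv2.inRange(hsv,lo,hi);mm=np.zeros_like(m);mm[r[1]:r[3],r[0]:r[2]]=m[r[1]:r[3],r[0]:r[2]]
            k,l,s,cc=cv2.connectedComponentsWithStats(mm)
            for i in range(1,k):
                if s[i,4]>12:
                    P=C[l==i];print(name,cc[i].round(1),s[i,4],np.median(P,0).round(1),P.min(0).round(),P.max(0).round())
        # grip
        m=(C[...,2]>195)&(C[...,2]<222);m[:190]=0;m[310:]=0;m[:,:300]=0;m[:,410:]=0
        P=C[m];print('grip',m.sum(),P.mean(0),np.argwhere(m).mean(0)[::-1]);w,v=np.linalg.eigh(np.cov(P[:,:2].T));print(v[:,1],np.sqrt(w))
        m=(C[...,2]>40)&(C[...,2]<60);m[:190]=0;m[310:]=0;m[:,:300]=0;m[:,410:]=0
        cs,_=cv2.findContours(m.astype(np.uint8),0,1);c=max(cs,key=cv2.contourArea);(u,v),r=cv2.minEnclosingCircle(c);print('disc',u,v,r,ray((u,v),50,K,T))
h=np.zeros((420,800,3),np.uint8)
o=[cv2.resize(x,(400,int(400*x.shape[0]/x.shape[1]))) for x in out]
for i,x in enumerate(o): h[:x.shape[0],i*400:i*400+400]=x[:420]
cv2.imwrite('pics/crop.png',h)
```

```text
blue [381.9 214.5] 332 [ 600.4 -113.9  147.6] [ 558. -164.   72.] [633. -82. 155.]
blue [328.4 219.6] 308 [585.2  18.3 148.1] [544. -21.  72.] [628.  56. 154.]
blue [331.5 275.4] 251 [445.4  11.3 149. ] [409. -30.  78.] [ 484.   50. 1213.]
yel [357.6 305.3] 36 [369.1 -62.5  50.1] [356. -66.  44.] [380. -58.  57.]
rail [383.8 273.2] 384 [ 453.5 -129.5   70.1] [ 415. -165.   48.] [ 493.   42. 1213.]
grip 308 [521.15451141 -56.36418727 209.74019708] [361.04220779 243.19805195]
[0.66948457 0.74282596] [ 6.92093416 19.44019493]
disc 355.2832946777344 247.92984008789062 49.08736801147461 [520.51869144 -56.53889904  50.        ]
```

View pics/crop.png

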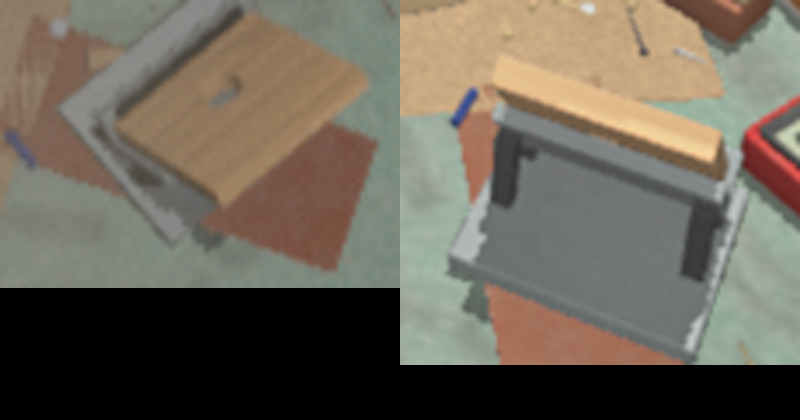

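The crop shows the board's face from above, with its finger hole at about (470,245) in the full view. The scene camera sees the back of the rest. Next I fit the face plane and edges.

Run:
```python
from h import *
f=np.load('pics/top0.npz');im,d,K,T=[f[k] for k in('im','d','K','T')]
C=np.load('pics/topC.npy');hsv=cv2.cvtColor(im,cv2.COLOR_RGB2HSV)
m=np.zeros(d.shape,bool);m[227:274,440:500]=1
m&=(hsv[...,0]>8)&(hsv[...,0]<22)&(hsv[...,1]>75)&(hsv[...,2]>110)&(C[...,2]>15)
P=C[m];print(m.sum(),P.min(0),P.max(0))
for _ in range(4):
    c=P.mean(0);n=np.linalg.svd(P-c,full_matrices=False)[2][2];n*=np.sign(n[2]);r=(P-c)@n;print(len(P),c.round(1),n.round(3),r.std().round(2),'tilt',np.degrees(np.arcsin(n[2])).round(1),'az',np.degrees(np.arctan2(n[1],n[0])).round(1));P=P[abs(r)<4]
# image-plane: cast mask contour on plane
cs,_=cv2.findContours(m.astype(np.uint8),0,1);ct=max(cs,key=cv2.contourArea)[:,0].astype(float)
u=np.cross([0,0,1],n);u/=np.linalg.norm(u);z=np.cross(n,u);z*=np.sign(z[2])
o=T[:3,3];R=np.c_[ct,np.ones(len(ct))]@np.linalg.inv(K).T@T[:3,:3].T
q=o+R*((c-o)@n/(R@n))[:,None];q-=c
ab=np.c_[q@u,q@z].astype(np.float32);rect=cv2.minAreaRect(ab);print('rect',rect,'u',u.round(3),'z',z.round(3))
cen=c+rect[0][0]*u+rect[0][1]*z;print('face centre',cen)
for A in cv2.boxPoints(rect):print((c+A[0]*u+A[1]*z).round(1))
# hole
```

```text
1236 [ 444.99654244 -407.94990362   47.64111544] [ 574.45151275   41.95207217 1213.2060658 ]
1236 [ 516.4 -342.8  101. ] [-0.889 -0.458  0.018] 20.16 tilt 1.1 az -152.7
166 [ 517.1 -344.1   98.2] [0.735 0.529 0.424] 1.34 tilt 25.1 az 35.7
166 [ 517.1 -344.1   98.2] [0.735 0.529 0.424] 1.34 tilt 25.1 az 35.7
166 [ 517.1 -344.1   98.2] [0.735 0.529 0.424] 1.34 tilt 25.1 az 35.7
rect ((-0.4114265441894531, -3.1173019409179688), (149.6440887451172, 113.71263885498047), 86.7643051147461) u [-0.584  0.812  0.   ] z [-0.344 -0.247  0.906]
face centre [ 518.38579022 -343.69795893   95.32903603]
[ 578.6 -375.5   30.6]
[ 514.5 -281.8   24.8]
[ 458.2 -311.9  160.1]
[ 522.2 -405.6  165.9]
```

```bash
cat > fit.py <<'E'
from h import *
def run(f,roi,zmin=15,hi=150):
    im,d,K,T=[f[k] for k in('im','d','K','T')]
    C=cloud(d,K,T);hsv=cv2.cvtColor(im,cv2.COLOR_RGB2HSV)
    m=np.zeros(d.shape,bool);m[roi[1]:roi[3],roi[0]:roi[2]]=1
    m&=(hsv[...,0]>8)&(hsv[...,0]<22)&(hsv[...,1]>75)&(hsv[...,2]>110)&(C[...,2]>zmin)&(d>0)&(C[...,2]<hi)
    k,l,s,_=cv2.connectedComponentsWithStats(m.astype(np.uint8));m=l==1+np.argmax(s[1:,4])
    P=C[m];rng=np.random.default_rng(0);best=0
    for _ in range(500):
        a=P[rng.choice(len(P),3)];n=np.cross(a[1]-a[0],a[2]-a[0]);L=np.linalg.norm(n)
        if L<50: continue
        n/=L;g=abs((P-a[0])@n)<2.5
        if g.sum()>best:best=g.sum();G=g
    Q=P[G];c=Q.mean(0);n=np.linalg.svd(Q-c,full_matrices=False)[2][2];n*=np.sign(n[2])
    print(len(P),len(Q),c.round(1),n.round(3),'asin',np.degrees(np.arcsin(n[2])).round(1),'az',np.degrees(np.arctan2(n[1],n[0])).round(1))
    u=np.cross([0,0,1],n);u/=np.linalg.norm(u);z=np.cross(n,u);z*=np.sign(z[2])
    idx=np.argwhere(m)[G][:,::-1].astype(float)
    o=T[:3,3];R=np.c_[idx,np.ones(len(idx))]@np.linalg.inv(K).T@T[:3,:3].T
    q=o+R*((c-o)@n/(R@n))[:,None]-c
    rect=cv2.minAreaRect(np.c_[q@u,q@z].astype(np.float32));print('rect',rect,'u',u.round(3),'z',z.round(3))
    print('face centre',(c+rect[0][0]*u+rect[0][1]*z).round(1))
    for A in cv2.boxPoints(rect):print((c+A[0]*u+A[1]*z).round(1))
E
python3 - <<'E'
from fit import *
run(np.load('pics/top0.npz'),(435,220,505,285))
E
```

```text
1231 960 [ 519.3 -342.2   93.8] [0.639 0.523 0.565] asin 34.4 az 39.3
rect ((-0.7405738830566406, -2.127887725830078), (109.82884979248047, 98.1067886352539), 0.18332476913928986) u [-0.633  0.774  0.   ] z [-0.437 -0.358  0.825]
face centre [ 520.7 -342.    92. ]
[ 534.2 -402.1  132.4]
[ 576.9 -366.8   51.4]
[ 507.2 -281.9   51.7]
[ 464.5 -317.3  132.6]
```

```bash
cat > go.py <<'E'
from h import *
from scipy.spatial.transform import Rotation as Ro
def Rt(z,y):
    z=np.array(z,float);z/=np.linalg.norm(z);y=np.array(y,float);y-=z*(y@z);y/=np.linalg.norm(y)
    return np.c_[np.cross(y,z),y,z]
def row(p,R,s=None):
    s=s or sensors.sense();R0=Ro.from_euler('xyz',s['tcp_rot']).as_matrix()
    w=Ro.from_matrix(R0.T@R).as_rotvec();t=R0.T@(np.array(p)-s['eef_pos'])/1000
    print('row',w.round(4).tolist(),t.round(4).tolist(),'deg',np.degrees(np.linalg.norm(w)).round(1),'mm',(1000*np.linalg.norm(t)).round(1))
def yaw(a): a=np.radians(a);return [np.cos(a),np.sin(a),0]
E
python3 - <<'E'
from go import *
zb=np.array([-.4515,-.369,.829]);zb=np.r_[np.array(yaw(-140.7))[:2]*np.sin(np.radians(34)),np.cos(np.radians(34))]
R=Rt(-zb,yaw(39.3));c=np.array([515.9,-345.9,87.8])
row([400,-230,380],Rt([0,0,-1],yaw(39.3)))
row(c+115*zb,R);print(c+115*zb,R.round(3))
E
```

```text
row [-0.0012, 0.0003, 0.4571] [-0.4594, -0.6681, -0.1486] deg 26.2 mm 824.3
row [-0.5841, -0.1353, 0.4436] [-0.5845, -0.7829, 0.0484] deg 42.7 mm 978.3
[ 466.13651532 -386.63094025  183.13932084] [[-0.633  0.642  0.433]
 [ 0.774  0.525  0.354]
 [ 0.     0.559 -0.829]]
```

The manual's scale: shifts go in shares of 0.5 m and turns go in shares of 2 pi rad. Converting my numbers, -0.47 m / 0.5 = -0.94, -0.41 m / 0.5 = -0.82, 0.457 rad / 6.2832 = 0.0727.

Request:
move_arm(motion=[[0,0,0,-0.04,-0.06,-0.12,0.0854],[0,0,0.0159,-0.16,-0.2,-0.2,0.0854],[0,0,0.0318,-0.24,-0.32,-0.28,0.0854],[0,0,0.0477,-0.34,-0.46,-0.298,0.0854],[0,0,0.0727,-0.42,-0.58,-0.298,0.0854],[0,0,0.0727,-0.5,-0.7,-0.298,0.0854],[0,0,0.0727,-0.58,-0.82,-0.298,0.0854],[0,0,0.0727,-0.66,-0.94,-0.298,0.0854]])

```text
clock: 1.1
eef_pos: [344.5, 122.2, 376.9]
tcp_rot: [3.141, 0.0, 2.258]
contact_force: [2.3, 0.4, -0.5]
opening: 0.998
grasp_force: 0.0
```

To row units: -0.18 m / 0.5 = -0.36, -0.12 m / 0.5 = -0.24.

Request:
move_arm(motion=[[0,0,0,-0.04,-0.12,0,0.0854],[0,0,0,-0.08,-0.24,0,0.0854],[0,0,0,-0.12,-0.36,0,0.0854],[0,0,0,-0.12,-0.36,0,0.0854]])

```text
clock: 1.6
eef_pos: [241.5, -38.9, 376.7]
tcp_rot: [3.142, 0.001, 2.249]
contact_force: [-0.1, 0.2, 0.0]
opening: 0.998
grasp_force: 0.0
```

```bash
cat > pre.py <<'E'
from go import *
import sys
zb=np.r_[np.array(yaw(-140.7))[:2]*np.sin(np.radians(34)),np.cos(np.radians(34))]
R=Rt(-zb,yaw(39.3));c=np.array([515.9,-345.9,87.8])
s=sensors.sense();print(s['clock'],s['eef_pos'],s['tcp_rot'],s['qpos'].round(2))
row(c+float(sys.argv[1])*zb,R)
E
python3 pre.py 115
```

```text
1.6 [241.52810684 -38.88482395 376.66120581] [3.14157534e+00 1.22670650e-03 2.24927197e+00] [-0.16 -0.45  2.08 -0.    1.51 -0.84]
row [-0.5934, 0.0034, -0.0069] [-0.4115, -0.0434, 0.194] deg 34.0 mm 457.0
```

To row units: -0.4115 m / 0.5 = -0.823, 0.194 m / 0.5 = 0.388, -0.45 rad / 6.2832 = -0.0716.

Request:
move_arm(motion=[[-0.0111,0,0,-0.1,-0.01,0.04,0.0854],[-0.0239,0,0,-0.2,-0.02,0.08,0.0854],[-0.035,0,0,-0.3,-0.03,0.12,0.0854],[-0.0477,0,0,-0.4,-0.04,0.18,0.0854],[-0.0589,0,0,-0.5,-0.054,0.22,0.0854],[-0.0716,0,0,-0.6,-0.066,0.28,0.0854],[-0.0828,0,0,-0.72,-0.076,0.34,0.0854],[-0.0944,0.0005,-0.0011,-0.823,-0.0868,0.388,0.0854]])

```text
clock: 2.6
eef_pos: [472.3, -382.9, 181.0]
tcp_rot: [2.546, -0.002, 2.265]
contact_force: [-0.1, 0.4, 0.9]
opening: 0.999
grasp_force: 0.0
```

```bash
python3 pre.py 115
python3 - <<'E'
from h import *
im,d,K,T=snap('wrist','w1');print(T.round(3).tolist())
E
```

```text
2.6 [ 472.34678192 -382.94556381  181.00544525] [ 2.54599001e+00 -1.75855833e-03  2.26493841e+00] [-1.    0.44  1.78  0.67  1.12 -2.06]
row [0.0022, -0.0061, 0.0058] [0.0011, -0.0047, -0.0058] deg 0.5 mm 7.5
[[0.636, 0.501, 0.586, 366.83], [0.53, -0.836, 0.14, -382.81], [0.56, 0.222, -0.798, 298.794], [0.0, 0.0, 0.0, 1.0]]
```

View pics/w1.png

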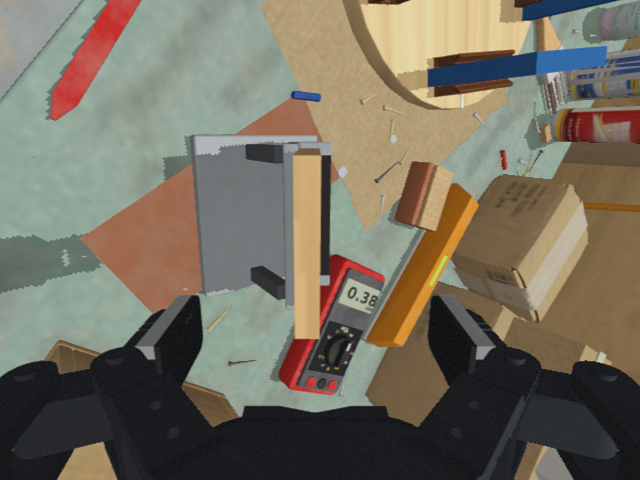

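The wrist view looks down the slope. The board's upper edge is a light strip from (307,148) to (307,338), between the fingers at (195,300) and (437,300).

```bash
python3 - <<'E'
from go import *
f=np.load('pics/w1.npz');im,d,K,T=[f[k] for k in('im','d','K','T')]
C=cloud(d,K,T);hsv=cv2.cvtColor(im,cv2.COLOR_RGB2HSV)
m=np.zeros(d.shape,bool);m[140:345,285:335]=1
m&=(hsv[...,0]>8)&(hsv[...,0]<22)&(hsv[...,1]>60)&(hsv[...,2]>150)&(d>0)&(C[...,2]>90)
k,l,s,_=cv2.connectedComponentsWithStats(m.astype(np.uint8));i=1+np.argmax(s[1:,4]);m=l==i;print(s[i])
zb=np.r_[np.array(yaw(-140.7))[:2]*np.sin(np.radians(34)),np.cos(np.radians(34))]
R=Rt(-zb,yaw(39.3));c=np.array([515.9,-345.9,87.8])
q=(C[m]-c)@R
print('x,y,z in board-tool frame',np.percentile(q,[1,50,99],axis=0).round(1))
o=np.argwhere(m);A=[];
for v in range(155,335,20):
    sel=q[o[:,0]==v];print(v,sel[:,0].mean().round(1),sel[:,1].min().round(1),sel[:,1].max().round(1),sel[:,2].mean().round(1))
E
python3 pre.py 14.5
```

```text
[ 293  155   28  184 4763]
x,y,z in board-tool frame [[-55.   -8.5 -46. ]
 [  4.4  -1.3 -44.6]
 [ 53.2   6.1 -43. ]]
155 53.8 -8.4 5.6 -44.2
175 43.1 -8.5 5.7 -44.7
195 32.2 -8.5 5.8 -44.6
215 21.0 -8.6 5.9 -44.8
235 9.3 -8.2 6.0 -44.6
255 -2.5 -8.3 6.2 -44.7
275 -14.8 -8.3 6.3 -44.7
295 -27.6 -8.4 5.8 -44.5
315 -40.6 -8.0 5.9 -44.4
2.65 [ 473.84240115 -387.62023971  173.25908517] [ 2.54379262 -0.00686782  2.26184201] [-1.01  0.46  1.77  0.67  1.11 -2.06]
row [0.0044, -0.0086, 0.0004] [0.0049, 0.0007, 0.0894] deg 0.6 mm 89.5
```

To row units: 0.055 m / 0.5 = 0.11, 0.0043 m / 0.5 = 0.0086, -0.0086 rad / 6.2832 = -0.0014.

Request:
move_arm(motion=[[0.0007,-0.0014,0,0.0086,-0.001,0.04,0.0854],[0.0007,-0.0014,0,0.0086,-0.001,0.08,0.0854],[0.0007,-0.0014,0,0.0086,-0.001,0.11,0.0854],[0.0007,-0.0014,0,0.0086,-0.001,0.11,0.0854],[0.0007,-0.0014,0,0.0086,-0.001,0.11,0.0854]])

```text
clock: 3.28
eef_pos: [491.5, -359.7, 137.7]
tcp_rot: [2.553, 0.008, 2.26]
contact_force: [-0.2, -1.0, -0.5]
opening: 1.003
grasp_force: 0.0
```

```bash
sed -i 's/87.8\])/87.8])+R@[-.6,-1.2,2.5]/' pre.py; python3 pre.py 14
```

```text
3.275 [ 491.46857223 -359.70371093  137.7064351 ] [2.55307583 0.00764969 2.25995168] [-0.95  0.48  1.83  0.72  1.01 -2.09]
row [-0.0049, 0.0045, 0.007] [-0.0051, -0.006, 0.0454] deg 0.6 mm 46.1
```

To row units: 0.04 m / 0.5 = 0.08, -0.006 m / 0.5 = -0.012, 0.007 rad / 6.2832 = 0.0011.

Request:
move_arm(motion=[[-0.0008,0.0007,0.0011,-0.01,-0.012,0.02,0.0854],[-0.0008,0.0007,0.0011,-0.01,-0.012,0.05,0.0854],[-0.0008,0.0007,0.0011,-0.01,-0.012,0.07,0.0854],[-0.0008,0.0007,0.0011,-0.01,-0.012,0.08,0.0854],[-0.0008,0.0007,0.0011,-0.01,-0.012,0.08,0.0854]])

```text
clock: 3.9
eef_pos: [507.7, -352.2, 99.9]
tcp_rot: [2.548, -0.002, 2.257]
contact_force: [0.0, -0.0, -0.1]
opening: 1.001
grasp_force: 0.0
```

```bash
python3 pre.py 14
```

```text
3.9 [ 507.74431307 -352.18502385   99.86761128] [ 2.54791996e+00 -2.05275741e-03  2.25665329e+00] [-0.92  0.54  1.83  0.76  0.95 -2.12]
row [0.0003, -0.0017, -0.0012] [-0.0009, 0.0006, 0.0043] deg 0.1 mm 4.4
```

To row units: 0.004 m / 0.5 = 0.008, 0.0006 m / 0.5 = 0.0012.

Request:
move_arm(motion=[[0,0,0,-0.002,0.0012,0.008,0.0854],[0,0,0,-0.002,0.0012,0.008,0.03],[0,0,0,-0.002,0.0012,0.008,0.008],[0,0,0,-0.002,0.0012,0.008,0.008],[0,0,0,-0.002,0.0012,0.008,0.008],[0,0,0,-0.002,0.0012,0.008,0.008],[0,0,0,-0.002,0.0012,0.008,0.008],[0,0,0,-0.002,0.0012,0.008,0.008]], grip_force=45)

```text
clock: 4.9
eef_pos: [511.1, -351.3, 98.0]
tcp_rot: [2.546, -0.001, 2.256]
contact_force: [2.7, 3.6, 6.2]
opening: 0.17
grasp_force: 44.1
```

```bash
python3 pre.py 14;python3 pre.py 130
```

```text
4.9 [ 511.06726892 -351.29837015   98.03855339] [ 2.54642865e+00 -1.23598500e-03  2.25630779e+00] [-0.92  0.55  1.83  0.76  0.95 -2.12]
row [0.0018, -0.0008, -0.001] [0.0005, -0.001, 0.001] deg 0.1 mm 1.5
4.9 [ 511.06726892 -351.29837015   98.03855339] [ 2.54642865e+00 -1.23598500e-03  2.25630779e+00] [-0.92  0.55  1.83  0.76  0.95 -2.12]
row [0.0018, -0.0008, -0.001] [0.0006, -0.0008, -0.115] deg 0.1 mm 115.0
```

To row units: -0.15 m / 0.5 = -0.3, -0.14 m / 0.5 = -0.28.

Request:
move_arm(motion=[[0,0,0,0,0,-0.02,0.008],[0,0,0,0,0,-0.06,0.008],[0,0,0,0,0,-0.12,0.008],[0,0,0,0,0,-0.2,0.008],[0,0,0,0,0,-0.28,0.008],[0,0,0,0,0,-0.3,0.008],[0,0,0,0,0,-0.3,0.008]])

```text
clock: 5.78
eef_pos: [445.4, -405.0, 221.1]
tcp_rot: [2.548, -0.001, 2.256]
contact_force: [0.1, 0.3, -2.0]
opening: 0.169
grasp_force: 44.5
```

Run:
```python
from go import *
ax=np.array([520.8,-56.5]);a=-131.5
p=ax+100*np.array(yaw(a))[:2]
print(p);row([*(p+60*np.array(yaw(a))[:2]),270],Rt([0,0,-1],yaw(a+180)))
```

```text
[ 454.53799518 -131.39557208]
row [0.592, 0.0468, -0.1573] [0.1965, 0.1275, 0.0273] deg 35.2 mm 235.8
```

To row units: 0.196 m / 0.5 = 0.392, 0.1275 m / 0.5 = 0.255, 0.592 rad / 6.2832 = 0.0942.

Request:
move_arm(motion=[[0.0159,0.0016,-0.0032,0.06,0.03,-0.02,0.008],[0.0318,0.0032,-0.008,0.14,0.08,-0.02,0.008],[0.0477,0.0048,-0.0127,0.22,0.14,0,0.008],[0.0637,0.0064,-0.0159,0.3,0.2,0.02,0.008],[0.0796,0.0072,-0.0207,0.36,0.24,0.04,0.008],[0.0942,0.0075,-0.025,0.392,0.255,0.054,0.008],[0.0942,0.0075,-0.025,0.392,0.255,0.054,0.008],[0.0942,0.0075,-0.025,0.392,0.255,0.054,0.008]])

```text
clock: 6.78
eef_pos: [414.9, -176.3, 269.7]
tcp_rot: [3.14, -0.002, 2.419]
contact_force: [0.3, -0.6, -2.1]
opening: 0.17
grasp_force: 44.8
```

Run:
```python
from go import *
im,d,K,T=snap('wrist','w2');print(T.round(3).tolist());s=sensors.sense();print(s['eef_pos'],s['tcp_rot'])
snap('top','top2')
```

```text
[[0.661, 0.723, 0.201, 363.363], [0.751, -0.637, -0.177, -132.441], [0.0, 0.268, -0.963, 412.099], [0.0, 0.0, 0.0, 1.0]]
[ 414.83792549 -176.93807046  269.94884588] [ 3.14045201e+00 -1.78520006e-03  2.41746341e+00]
```

View pics/w2.png

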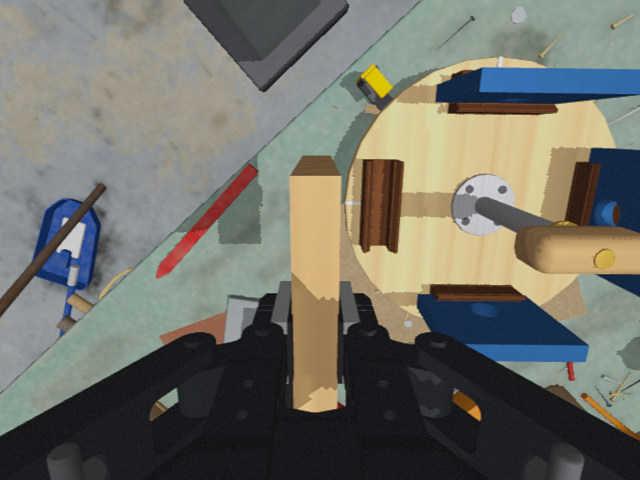

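The wrist view shows the board held upright with its top strip at (315,180–410), the empty rails at (360–403, 160–250), the tick at (350,203), and the post flange at (484,203).

Run:
```python
from go import *
f=np.load('pics/w2.npz');im,d,K,T=[f[k] for k in('im','d','K','T')]
C=cloud(d,K,T);hsv=cv2.cvtColor(im,cv2.COLOR_RGB2HSV)
m=np.zeros(d.shape,bool);m[145:265,352:412]=1
m&=(hsv[...,2]<140)&(hsv[...,1]>100)&(d>0)&(C[...,2]>70)&(C[...,2]<84)
P=C[m];print('rails',m.sum(),P.mean(0).round(1))
r=cv2.minAreaRect(P[:,:2].astype(np.float32));print(r);ax0=np.array([520.8,-56.5])
# ends in uv
bx=cv2.boxPoints(r);L=[(bx[i]-bx[i-1]) for i in range(4)];l=max(L,key=np.linalg.norm);az=np.degrees(np.arctan2(l[1],l[0]));print('slot long az',az,'-> radial',az-90,az+90)
v=np.array(r[0])-ax0;print('radial from axis',np.linalg.norm(v),np.degrees(np.arctan2(v[1],v[0])))
# z=50 ring: disc circle
m=np.zeros(d.shape,bool);m[40:330,340:640]=1;m&=(C[...,2]>44)&(C[...,2]<56)
cs,_=cv2.findContours(m.astype(np.uint8),0,1);c=max(cs,key=cv2.contourArea)[:,0]
q=C[c[:,1],c[:,0]][:,:2];g=abs(np.linalg.norm(q-ax0,axis=1)-130)<8;q=q[g]
A=np.c_[2*q,np.ones(len(q))];s=np.linalg.lstsq(A,(q**2).sum(1),rcond=None)[0];print('disc',s[:2],np.sqrt(s[2]+s[0]**2+s[1]**2),len(q))
# flange: grey
m=np.zeros(d.shape,bool);m[165:245,445:525]=1;m&=(hsv[...,1]<30)&(C[...,2]<62)&(C[...,2]>45);print('flange',cv2.minEnclosingCircle(C[m][:,:2].astype(np.float32)))
# yellow
m=cv2.inRange(hsv,(22,150,150),(32,255,255))>0;m[:50]=0;m[110:]=0;m[:,:345]=0;m[:,410:]=0;P=C[m&(d>0)];print('yel',m.sum(),P.mean(0),P.min(0),P.max(0))
w=P.mean(0)[:2]-ax0;print(np.degrees(np.arctan2(w[1],w[0])),np.linalg.norm(w))
# board
st=sensors.sense();R=Ro.from_euler('xyz',st['tcp_rot']).as_matrix()
m=np.zeros(d.shape,bool);m[140:420,280:345]=1;m&=(hsv[...,0]>8)&(hsv[...,0]<22)&(hsv[...,2]>60)&(d>0)&(C[...,2]>120)
B=(C-st['eef_pos'])@R
for vv in range(158,400,16):
    k=m[vv];b=B[vv][k];print(vv,k.sum(),b[:,0].mean().round(1),b[:,1].min().round(1),b[:,1].max().round(1),b[:,2].mean().round(1)) if k.sum() else 0
```

```text
rails 1757 [ 452.9 -130.5   75.5]
((453.9165344238281, -131.83200073242188), (33.306617736816406, 83.44642639160156), 47.84710693359375)
slot long az -42.152874 -> radial -132.15288 47.847126
radial from axis 100.7388122911352 -131.60024906155476
disc [520.67738046 -59.1602115 ] 129.4853014339897 600
flange ((522.3378295898438, -57.633331298828125), 31.272001266479492)
yel 502 [368.00659095 -63.31525531  49.65143163] [354.65622856 -71.54910944  -2.46156094] [383.69333561 -45.12556748  52.73094263]
-177.44605010575992 152.94532864734353
158 31 55.4 -7.0 7.2 41.2
174 49 55.5 -7.5 6.9 -27.0
190 51 51.3 -7.7 7.0 -30.9
206 49 46.5 -7.7 6.9 -31.0
222 50 41.7 -7.8 6.9 -31.1
238 50 36.7 -7.9 7.0 -31.0
254 48 31.6 -7.6 6.8 -31.0
270 47 26.3 -7.7 6.9 -30.9
286 50 20.6 -7.8 9.3 -30.1
302 49 15.4 -7.8 8.1 -30.9
318 46 9.8 -7.5 6.9 -31.0
334 45 4.0 -7.3 6.9 -31.0
350 45 -1.8 -7.5 6.9 -31.1
366 45 -7.9 -7.5 6.9 -31.1
382 46 -13.9 -7.5 7.0 -31.4
398 44 -20.5 -7.6 7.2 -31.2
```

Run:
```python
from go import *
f=np.load('pics/w2.npz');im,d,K,T=[f[k] for k in('im','d','K','T')]
C=cloud(d,K,T);m=np.zeros(d.shape,bool);m[165:245,345:420]=1;m&=d>0
P=C[m]-[522,-57,0];a=-132;e=np.array(yaw(a));t=np.array([-e[1],e[0],0])
r=P@e;y=P@t
for k in range(74,124,2):
    g=(r>=k)&(r<k+2)&(abs(y)<30)
    if g.sum():print(k,g.sum(),P[g][:,2].mean().round(1),P[g][:,2].max().round(1))
p=np.array([522,-57])+0*e[:2]
c=np.array([454.0,-131.7]);R=Rt([0,0,-1],-e)
# board centre in tool: x+.4,y-.3
q=c-(R@[.4,-.3,0])[:2]
print(q);row([*q,225],R);row([*q,54+64+3],R)
```

```text
74 120 49.7 51.8
76 126 49.6 51.2
78 29 49.9 51.5
84 79 77.0 78.4
86 150 77.9 79.5
88 189 76.2 79.5
90 181 73.5 76.3
92 387 61.9 73.7
94 127 53.7 55.6
96 134 53.7 55.3
98 127 53.6 55.4
100 126 53.7 55.4
102 130 53.6 55.7
104 126 53.6 55.8
106 53 53.9 55.3
108 27 71.8 73.9
110 114 73.1 75.3
112 114 76.1 78.6
114 147 78.0 79.6
116 363 68.1 79.4
118 152 50.2 55.6
120 124 49.8 51.5
122 124 49.7 51.4
[ 454.49799711 -131.74470879]
row [0.001, -0.0015, 0.0079] [0.0004, 0.0605, 0.0452] deg 0.5 mm 75.5
row [0.001, -0.0015, 0.0079] [0.0003, 0.0604, 0.1492] deg 0.5 mm 160.9
```

To row units: 0.107 m / 0.5 = 0.214, 0.0605 m / 0.5 = 0.121, -0.0015 rad / 6.2832 = -0.0002.

Request:
move_arm(motion=[[0.0002,-0.0002,0.0006,0,0.04,0,0.008],[0.0002,-0.0002,0.0013,0,0.08,0.02,0.008],[0.0002,-0.0002,0.0013,0.0008,0.121,0.06,0.008],[0.0002,-0.0002,0.0013,0.0008,0.121,0.12,0.008],[0.0002,-0.0002,0.0013,0.0008,0.121,0.16,0.008],[0.0002,-0.0002,0.0013,0.0008,0.121,0.2,0.008],[0.0002,-0.0002,0.0013,0.0008,0.121,0.214,0.008],[0.0002,-0.0002,0.0013,0.0008,0.121,0.214,0.008]])

```text
clock: 7.88
eef_pos: [454.6, -131.7, 163.6]
tcp_rot: [-3.141, 0.0, 2.408]
contact_force: [0.2, -0.1, -1.5]
opening: 0.173
grasp_force: 44.7
```

```bash
cat > pl.py <<'E'
from go import *
R=Rt([0,0,-1],yaw(48));s=sensors.sense();print(s['eef_pos'].round(1));row([454.6,-131.8,118.5],R)
E
python3 pl.py
python3 - <<'E'
from h import *
im,d,K,T=snap('wrist','w3')
E
```

```text
[ 454.6 -131.7  163.6]
row [-0.0007, 0.0003, -0.0003] [-0.0, 0.0, 0.0451] deg 0.0 mm 45.1
```

View pics/w3.png

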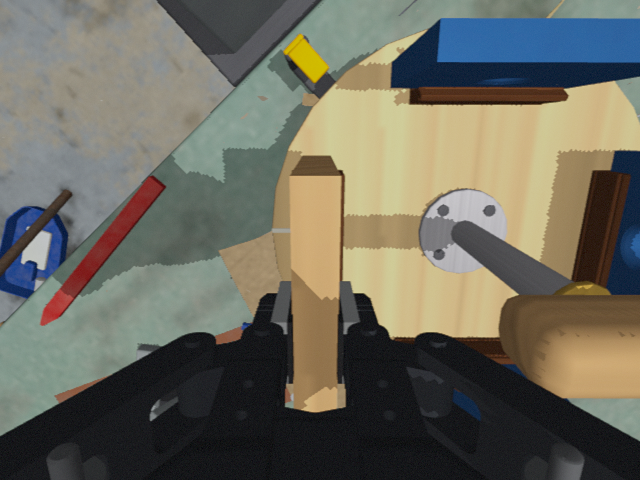

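The board hangs right over the slot, with the tick at (282,231) level with the flange at (463,230), so it is aligned. I lower it now.

To row units: 0.042 m / 0.5 = 0.084, 0.041 m / 0.5 = 0.082.

Request:
move_arm(motion=[[0,0,0,0,0,0.024,0.008],[0,0,0,0,0,0.04,0.008],[0,0,0,0,0,0.052,0.008],[0,0,0,0,0,0.064,0.008],[0,0,0,0,0,0.074,0.008],[0,0,0,0,0,0.082,0.008],[0,0,0,0,0,0.084,0.008]])

```text
clock: 8.8
eef_pos: [454.8, -131.2, 121.6]
tcp_rot: [-3.141, 0.001, 2.41]
contact_force: [-0.7, -0.2, -1.6]
opening: 0.17
grasp_force: 44.7
```

```bash
python3 pl.py
```

```text
[ 454.8 -131.2  121.6]
row [-0.0007, 0.0009, 0.0012] [-0.0003, -0.0006, 0.0031] deg 0.1 mm 3.2
```

To row units: 0.004 m / 0.5 = 0.008, 0.001 m / 0.5 = 0.002.

Request:
move_arm(motion=[[0,0,0,0,0,0.002,0.008],[0,0,0,0,0,0.004,0.008],[0,0,0,0,0,0.006,0.008],[0,0,0,0,0,0.008,0.008],[0,0,0,0,0,0.008,0.008]])

```text
clock: 9.43
eef_pos: [454.8, -131.2, 117.8]
tcp_rot: [-3.141, 0.001, 2.41]
contact_force: [0.4, 0.4, -0.3]
opening: 0.17
grasp_force: 44.7
```

To row units: 0.001 m / 0.5 = 0.002.

Request:
move_arm(motion=[[0,0,0,0,0,0.002,0.008],[0,0,0,0,0,0.002,0.008],[0,0,0,0,0,0.002,0.008]])

```text
clock: 9.8
eef_pos: [455.2, -131.3, 117.3]
tcp_rot: [-3.141, 0.002, 2.41]
contact_force: [-0.3, 0.0, 5.6]
opening: 0.167
grasp_force: 45.6
```

To row units: -0.17 m / 0.5 = -0.34, -0.12 m / 0.5 = -0.24.

Request:
move_arm(motion=[[0,0,0,0,0,0,0.025],[0,0,0,0,0,0,0.04],[0,0,0,0,0,0,0.04],[0,0,0,0,0,-0.01,0.04],[0,0,0,0,0,-0.06,0.04],[0,0,0,0,0,-0.14,0.04],[0,0,0,0,0,-0.24,0.04],[0,0,0,0,0,-0.34,0.04]])

```text
clock: 10.8
eef_pos: [454.7, -130.7, 288.6]
tcp_rot: [-3.141, 0.001, 2.41]
contact_force: [1.1, 1.3, -0.7]
opening: 0.467
grasp_force: 0.0
```

Run:
```python
from go import *
R=Rt([0,0,-1],yaw(-42));s=sensors.sense();print(s['eef_pos'].round(1),s['qpos'].round(2))
row([521.5,-57,300],R)
snap('wrist','w4');snap('top','top4')
```

```text
[ 454.7 -130.7  288.6] [-0.28  0.06  1.88 -0.    1.21 -1.12]
row [0.0008, 0.0011, 1.572] [-0.0005, 0.0995, -0.0114] deg 90.1 mm 100.1
```

View pics/w4.png

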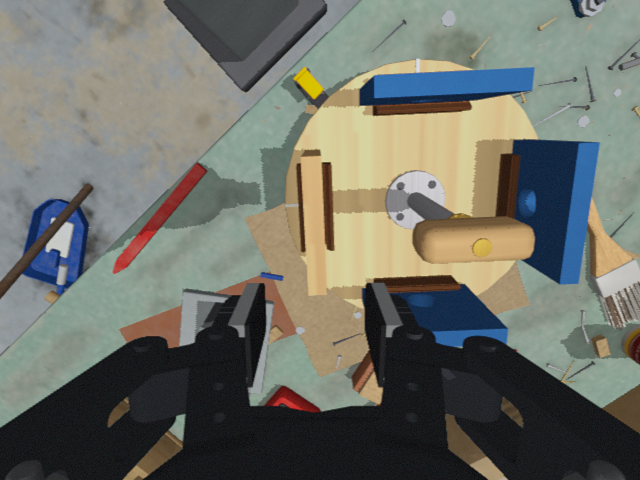

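The board stands in the slot at (313,155–295) with even rails on both sides. The grip bar is at (415–535, 218–262).

Run:
```python
from go import *
f=np.load('pics/w4.npz');im,d,K,T=[f[k] for k in('im','d','K','T')]
C=cloud(d,K,T);v,u=np.indices(d.shape)
m=(d>0)&(u>400)&(u<550)&(v>200)&(v<275)&(C[...,2]>190)&(C[...,2]<220)
g=cv2.minAreaRect(C[m][:,:2].astype(np.float32));print('grip',m.sum(),g,C[m][:,2].max())
e=np.array(yaw(-132));t=np.array([-e[1],e[0],0])
m=(d>0)&(u>295)&(u<335)&(v>140)&(v<300)&(C[...,2]>140)&(C[...,2]<160)
P=C[m];r=(P-[454.6,-131.8,0])@np.c_[e,t];print('board',m.sum(),np.percentile(r,[2,98],axis=0).round(1),np.percentile(P[:,2],[5,50,95]).round(1))
b=cv2.minAreaRect(P[:,:2].astype(np.float32));print(b)
```

```text
grip 4706 ((520.4757690429688, -58.40814971923828), (68.4020767211914, 24.805965423583984), 50.88364791870117) 214.88651111315448
board 2725 [[ -6.9 -48.2]
 [ 10.   57.6]] [147.6 148.7 149.9]
((457.63714599609375, -136.40016174316406), (15.019333839416504, 110.21916198730469), 50.750186920166016)
```

To row units: 0.0995 m / 0.5 = 0.199, 0.09 m / 0.5 = 0.18, 1.44 rad / 6.2832 = 0.2292.

Request:
move_arm(motion=[[0,0,0.0286,0,0.02,-0.022,0.06],[0,0,0.0573,0,0.04,-0.022,0.07],[0,0,0.0859,0,0.07,-0.022,0.0854],[0,0,0.1146,0,0.1,-0.022,0.0854],[0,0,0.1432,0,0.12,-0.022,0.0854],[0,0,0.1719,0,0.15,-0.022,0.0854],[0,0,0.2005,0,0.18,-0.022,0.0854],[0,0,0.2292,0,0.199,-0.022,0.0854]])

```text
clock: 11.9
eef_pos: [521.5, -56.2, 297.2]
tcp_rot: [3.141, 0.001, 0.964]
contact_force: [-0.1, 0.4, 0.2]
opening: 0.997
grasp_force: 0.0
```

Run:
```python
from go import *
R=Rt([0,0,-1],yaw(-42));s=sensors.sense();print(s['eef_pos'].round(1),s['qpos'].round(2))
row([521.5,-57,250],R)
```

```text
[521.5 -56.2 297.2] [-0.11  0.14  1.77 -0.    1.24  0.5 ]
row [0.0005, 0.0006, 0.1264] [-0.0006, 0.0004, 0.0472] deg 7.2 mm 47.2
```

Run:
```python
from go import *
R=Rt([0,0,-1],yaw(-39.2));row([521,-57.5,178],R)
```

```text
row [0.0005, 0.0006, 0.0775] [-0.0013, 0.0003, 0.1192] deg 4.4 mm 119.2
```

To row units: 0.119 m / 0.5 = 0.238, 0.115 m / 0.5 = 0.23, 0.0775 rad / 6.2832 = 0.0123.

Request:
move_arm(motion=[[0,0,0.0123,-0.002,0,0.02,0.0854],[0,0,0.0123,-0.002,0,0.08,0.0854],[0,0,0.0123,-0.002,0,0.15,0.0854],[0,0,0.0123,-0.002,0,0.2,0.0854],[0,0,0.0123,-0.002,0,0.23,0.0854],[0,0,0.0123,-0.002,0,0.238,0.06],[0,0,0.0123,-0.002,0,0.238,0.05],[0,0,0.0123,-0.002,0,0.238,0.05]])

```text
clock: 12.9
eef_pos: [521.4, -58.0, 179.7]
tcp_rot: [3.139, -0.0, 0.892]
contact_force: [0.4, 0.3, 0.0]
opening: 0.584
grasp_force: 0.0
```

Request:
move_arm(motion=[[0,0,0,0,0,0,0.035],[0,0,0,0,0,0,0.02],[0,0,0,0,0,0,0.015],[0,0,0,0,0,0,0.015],[0,0,0,0,0,0,0.015],[0,0,0,0,0,0,0.015]], grip_force=40)

```text
clock: 13.65
eef_pos: [520.9, -57.9, 179.4]
tcp_rot: [3.14, 0.0, 0.892]
contact_force: [-1.9, 1.1, 7.6]
opening: 0.277
grasp_force: 40.5
```

Run:
```python
from go import *
s=sensors.sense();print(s['eef_pos'],s['tcp_rot'],s['wrist_torque'],s['qpos'].round(2))
# mark az ~ -177.6 -> tool y az -87.6 ; 
row([521,-57.5,178],Rt([0,0,-1],yaw(-87.6)))
```

```text
[520.92936344 -57.87256847 179.41487532] [3.14011335e+00 1.96051596e-04 8.91979367e-01] [ 0.19334251  0.38842042 -0.05112856] [-0.11  0.26  1.9  -0.    0.99  0.57]
row [0.0015, -0.0004, 0.8501] [0.0003, -0.0002, 0.0014] deg 48.7 mm 1.5
```

To row units: 0.44 rad / 6.2832 = 0.07.

Request:
move_arm(motion=[[0,0,0.0048,0,0,0,0.015],[0,0,0.0127,0,0,0,0.015],[0,0,0.0223,0,0,0,0.015],[0,0,0.0318,0,0,0,0.015],[0,0,0.0414,0,0,0,0.015],[0,0,0.0509,0,0,0,0.015],[0,0,0.0605,0,0,0,0.015],[0,0,0.07,0,0,0,0.015]])

```text
clock: 14.65
eef_pos: [520.4, -57.2, 179.4]
tcp_rot: [3.142, -0.0, 0.45]
contact_force: [-4.9, 5.4, 8.8]
opening: 0.276
grasp_force: 40.8
```

To row units: 0.41 rad / 6.2832 = 0.0653.

Request:
move_arm(motion=[[0,0,0.0095,0,0,0,0.015],[0,0,0.0191,0,0,0,0.015],[0,0,0.0286,0,0,0,0.015],[0,0,0.0382,0,0,0,0.015],[0,0,0.0477,0,0,0,0.015],[0,0,0.0573,0,0,0,0.015],[0,0,0.0637,0,0,0,0.015],[0,0,0.0653,0,0,0,0.015]])

```text
clock: 15.65
eef_pos: [520.2, -56.5, 179.4]
tcp_rot: [-3.14, 0.0, 0.041]
contact_force: [-5.4, 9.9, 9.6]
opening: 0.275
grasp_force: 40.9
```

Request:
move_arm(motion=[[0,0,0,0,0,0,0.015],[0,0,0,0,0,0,0.015]])

```text
clock: 15.9
eef_pos: [520.2, -56.5, 179.4]
tcp_rot: [-3.14, 0.0, 0.042]
contact_force: [-5.2, 8.7, 8.8]
opening: 0.279
grasp_force: 40.9
```

Run:
```python
from go import *
s=sensors.sense();print(s['eef_pos'],s['tcp_rot'],s['wrist_torque'])
snap('wrist','w5');snap('top','top5');snap('scene','sc5')
a=cv2.imread('pics/w5.png');b=cv2.imread('pics/top5.png')[180:320,280:440]
o=np.zeros((480,800,3),np.uint8);o[:300,:400]=cv2.resize(a,(400,300));o[:350,400:]=cv2.resize(b,(400,350),interpolation=cv2.INTER_CUBIC);cv2.imwrite('pics/c5.png',o)
```

```text
[520.20234064 -56.45635973 179.40743435] [-3.14036856e+00  3.90557590e-04  4.17548260e-02] [1.12914177 0.74517901 0.01283764]
```

View pics/c5.png

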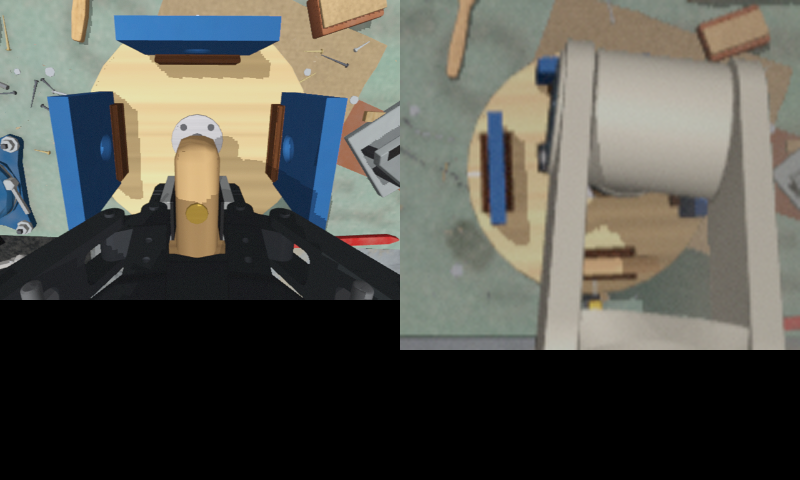

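The combined view shows the slot near the mark. The arm hides part of it from above, so I take the disc angle from the blue boards in the wrist view and check the mark in w4.

Run:
```python
from go import *
for n in('w4','w5','sc5','top0','top5'):
    f=np.load(f'pics/{n}.npz');im,d,K,T=[f[k] for k in('im','d','K','T')];C=cloud(d,K,T);hsv=cv2.cvtColor(im,cv2.COLOR_RGB2HSV)
    near=(np.hypot(C[...,0]-521,C[...,1]+57.5)<180)&(d>0)
    m=(cv2.inRange(hsv,(100,110,40),(128,255,255))>0)&near&(C[...,2]>143)&(C[...,2]<155)
    k,l,s,_=cv2.connectedComponentsWithStats(m.astype(np.uint8))
    for i in range(1,k):
        if s[i,4]>60:
            P=C[l==i][:,:2].astype(np.float32);r=cv2.minAreaRect(P);w=np.array(r[0])-[521,-57.5];print(n,'blue',s[i,4],np.round(r[0],1),np.round(r[1],1),round(r[2],1),'az',np.degrees(np.arctan2(w[1],w[0])).round(1),np.hypot(*w).round(1))
    m=(cv2.inRange(hsv,(20,130,100),(33,255,255))>0)&near&(C[...,2]>46)&(C[...,2]<54)&(C[...,0]<390)
    if m.sum()>10:
        P=C[m][:,:2];w=np.median(P,0)-[521,-57.5];r=cv2.minAreaRect(P.astype(np.float32));print(n,'yel',m.sum(),np.median(P,0).round(1),np.round(r[0],1),np.round(r[1],1),'az',np.degrees(np.arctan2(w[1],w[0])).round(2))
    m=(hsv[...,0]>8)&(hsv[...,0]<24)&near&(C[...,2]>142)&(C[...,2]<155)&(C[...,0]<480)
    if m.sum()>20:
        P=C[m][:,:2];print(n,'wood top',m.sum(),cv2.minAreaRect(P.astype(np.float32)))
```

```text
w4 blue 3727 [444.    5.7] [110.7  15.1] 50.7 az 140.6 99.6
w4 blue 3448 [584.3  19.6] [ 17.3 109.9] 51.2 az 50.6 99.8
w4 blue 1062 [ 612.3 -103.5] [66.  16.4] 50.4 az -26.7 102.3
w4 yel 457 [368.2 -63.3] [368.3 -63. ] [27.1 15.4] az -177.82
w4 wood top 2153 ((449.57110595703125, -129.79774475097656), (15.00140380859375, 89.36683654785156), 50.71139144897461)
w5 blue 10894 [621.4 -53.7] [ 15.5 110.4] 2.1 az 2.1 100.4
w5 blue 7388 [518.4  42.3] [108.8  16.5] 2.3 az 91.5 99.8
w5 blue 7564 [ 526.5 -156.9] [107.8  16.9] 1.9 az -86.9 99.6
sc5 blue 84 [502.3  38.4] [71.7 16.2] 4.8 az 101.0 97.7
sc5 blue 169 [622.2 -56. ] [ 15.4 111.3] 2.8 az 0.9 101.2
sc5 blue 233 [ 532.7 -159.4] [99.8 16.8] 5.1 az -83.5 102.6
sc5 yel 41 [369.8 -64. ] [370.2 -64.1] [12.7 24.3] az -177.53
sc5 wood top 291 ((423.07879638671875, -62.20099639892578), (17.002296447753906, 113.4869384765625), 2.287576913833618)
top0 blue 243 [588.   17.2] [ 13.9 107.9] 48.0 az 48.1 100.4
top0 blue 227 [ 594.8 -123.3] [104.7  13.7] 47.0 az -41.7 98.9
top0 blue 238 [446.7   9.2] [105.1  14.2] 47.8 az 138.1 99.8
top0 yel 47 [369.1 -62.9] [369. -63.] [11.  26.7] az -177.96
top5 blue 240 [516.4  43.1] [103.3  14.7] 0.7 az 92.6 100.7
top5 yel 11 [379.6 -63.1] [379.5 -61.6] [8.1 5.5] az -177.75
top5 wood top 194 ((422.3237609863281, -78.80018615722656), (14.918859481811523, 74.43907165527344), 2.1213395595550537)
```

The slot lies at -177.8° and the mark at about -177.8°. The board is centred at the right height, and the grip holds at 41 N.

```bash
python3 -c "
from rig import order
print(order.sign_off())"
```

```text
the job is handed in; nothing more can be done
None
```

The bare front is standing upright in the slot and released, and the turntable is turned to the index mark (slot and mark both measured at about -177.8°) and held by its hand grip at 41 N; the job is handed in, and no result came back.

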